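Close the draught cover and tare the gold balance

TASK

Get the gold-shop balance ready for weighing with its empty dish on the pan: push the sliding cover on top of the draught shield fully shut with your fingertips, pushing on its orange edge, and then press the blue tare key well down, gently, let it come back up and draw away. Leave the green and red keys unpressed, and do not pick up or shift the dish or anything else standing on the counter.

Things in the scene. Friction and masses are not known exactly. Their poses are not given: they have to be found in the camera images.
- balance: White jeweller's balance, fixed to the counter: housing 310 (x) x 220 (y) x 45 mm high. Origin: centre of its underside; x points from its key side, which faces the robot, to its back; y to its left. A square clear draught shield 160 x 160 mm, walls 4 mm, is centred at x = +60 mm, y = 0 and reaches up to z = 100 mm; a steel pan lies inside it. Three round keys stand on the housing in a row at x = -115 mm, y = -55, 0 and +55 mm, in an order that changes.
- cover (a joint): Sliding cover on top of the shield, a flat clear plate in a frame 170 x 170 mm, 18 mm thick, z = 100 to 118 mm. Value (m): 0 = fully shut (against its stop, centred on the shield), grows as it slides open along the balance's +y, so that it sticks out beyond the shield by that much; at most 0.1. It slides with about 1.5 N of friction plus light damping and stays where it is left.
- cover_edge (a point): Middle of the upright outer face of the cover's orange edge (its +y end; the face is 170 mm long, 18 mm high; this point is 9 mm below the top). Axes as the balance's. Push it along the balance's -y to shut the cover.
- tare (a joint): Blue (tare) key of the balance: 0 = up, grows as it is pressed, 0.008 m = its hard stop. A spring holds it up: it starts to give at about 2.4 N, is 5 mm down at 6 N and meets the stop at 8 N; it comes back up by itself.
- tare_top (a point): Centre of the top face of the blue tare key (round, 24 mm across), moving with it; press straight down here.
- tare_base: The blue tare key with its fixed grey collar (40 mm across, 12 mm high). Origin: under the collar, on the housing's top (z = 45 mm); z up. The key's top stands 24 mm above it when up, 16 mm when right down.
- on (a joint): Green (on) key of the balance: 0 = up, grows as it is pressed, 0.008 m = its hard stop. A spring holds it up: it starts to give at about 2.4 N, is 5 mm down at 6 N and meets the stop at 8 N; it comes back up by itself. Not to be pressed.
- on_top (a point): Centre of the top face of the green key (round, 24 mm across); leave it alone.
- off (a joint): Red (off) key of the balance: 0 = up, grows as it is pressed, 0.008 m = its hard stop. A spring holds it up: it starts to give at about 2.4 N, is 5 mm down at 6 N and meets the stop at 8 N; it comes back up by itself. Not to be pressed.
- off_top (a point): Centre of the top face of the red key (round, 24 mm across); leave it alone.
- dish: Loose aluminium weighing dish 60 mm across, 20 mm high, on the pan inside the shield; origin under its centre. Leave it.
- ring_box: Loose navy ring box 50 x 50 x 45 mm, right of the balance; origin under its centre. Leave it.
- loupe: Loose black loupe, 34 mm across, 32 mm high, right of the balance; origin under its centre. Leave it.
- weight: Loose brass calibration weight, 32 mm across, 50 mm high, right of the balance; origin under its centre. Leave it.
- capsule: Loose clear capsule with a gold coin, 44 mm across, 8 mm high, left of the keys; origin under its centre. Leave it.
- jar: Loose amber jar with brass lid, 50 mm across, 60 mm high, further to the right; origin under its centre. Leave it.
Things that resemble listed ones, but are neither listed nor needed, are in the scene too. Of the things that look like the jar, take the one that is farthest to the robot's right at the start. Leave any purple look-alike of the ring_box alone.

How it is judged:
On the way, in this order (a step that is already met when the one before it is completed fails the run):
1. the cover is fully shut (value of joint cover below 0.004 m), for 0.2 s.
2. the blue tare key is pressed well down by the fingers (value of joint tare above 0.0035 m and contact force between the fingers and tare_base above 0.5 N and value of joint cover below 0.004 m), for 0.05 s.
3. the tare key has come back up (value of joint tare below 0.0012 m), for 0.1 s.
At the end, for the whole second after the job is handed in: The cover is within 4 mm of fully shut, all three keys are up (within 1.2 mm), the dish is within 10 mm and every other loose thing within 12 mm of where it stood, all at rest (value of joint cover below 0.004 m and value of joint each of tare, on, off below 0.0012 m and distance of dish from where it was at the start of the episode below 0.01 m and distance of each of ring_box, loupe, weight, capsule, jar from where it was at the start of the episode below 0.012 m and linear speed of each of dish, ring_box, loupe, weight, capsule, jar below 0.02 m/s); the robot touches nothing.
It fails at once if the tare key is pressed (over 2.5 mm) while the cover is still open (over 6 mm) (value of joint tare above 0.0025 m and value of joint cover above 0.006 m).
It fails at once if the green or the red key is pressed (over 2 mm) (value of joint any of on, off above 0.002 m).
It fails at once if the tare key is pressed hard (over 30 N) (contact force between the fingers and tare_base above 30 N).
It fails at once if the dish is shifted or lifted (over 10 mm) (distance of dish from where it was at the start of the episode above 0.01 m).
It fails at once if another loose thing on the counter is shifted or lifted (over 12 mm) (distance of any of ring_box, loupe, weight, capsule, jar from where it was at the start of the episode above 0.012 m).
It also fails if it takes over 38 s, if anything falls off the work surface, if the arm or the gripper's body presses on something with over 40 N, if the wrist force passes 120 N, or if a joint passes its speed limit or range.

ROBOT

A 7-joint arm with a two-finger parallel gripper is mounted at the origin on the work surface. World frame = base frame: x ahead of the robot, y to its left, z up, the work surface at z = 0. Lengths are in m, angles in rad, forces in N, time in s.
With the tool pointing down it reaches from about 0.4 to 0.85 m from the base axis. Payload 10.4 kg.
Tool frame: the origin (TCP) lies between the finger pads; the fingertips stand 22 mm ahead of it and the grasp point (between the pads) lies 3 mm ahead of it; z points along the fingers, y is the line along which they close (so a half turn about z gives the same grasp; the last joint's range is limited). The gripper opens to 85 mm and grips with 20 to 120 N. Pads are 22 mm wide; open, the fingers measure 114 mm over their backs; the gripper's body (76 mm by 85 mm) begins 54 mm behind the grasp point. The pads swing forward as they close: fully open they stand 13 mm farther back than shut.
Start: joints at [-0.023, 0.332, -0.065, 1.46, 0.022, 1.35, -0.088], TCP at [0.625, 0, 0.253] pointing down, gripper open.
Joint ranges: [-2.6, 2.6], [-0.5, 2.12], [-1.47, 1.34], [0.16, 2.42], [-1.27, 4.41], [0.06, 2.06], [-2.6, 2.6]. Speed limits (rad/s): [2.22, 2.22, 2.79, 2.79, 3.14, 3.14, 3.14].

INTERFACE

Orientations are given as a unit quaternion [x, y, z, w].
In Python, from workcell import manip, camera, ticket, boxes_of, outline_of gives the robot as it stands.
- The arm moves only by the tool carry_out, never from a script. Its argument "deltas" is a list of rows, each a list of 5 numbers: the shift along the tool's x, y, z as a fraction of full scale, then the turn about the tool's z as a fraction of full scale, then the opening, from -1 (shut) to 1 (fully open), so that 0 is half open. In form: [[tx, ty, tz, spin, gripper], ...]. A call has 1 to 20 rows; each row is the pose to reach, as a shift and turn from the pose commanded when the call began, along the tool's axes at that moment; what a row does not reach only later rows make up. Full scale, the value 1, is 150 mm for a shift and 30 degrees for a turn. A row lasts 1/8 s, in which the tool goes at most 62.5 mm and 10.7 degrees, less where a joint would pass 70% of its speed; a pose out of reach is approached as far as the arm can. A call with a number of a shift or a turn outside -1 to 1 is refused whole. A call with a gripper value outside its range is refused whole. The fingers move at their own pace and stop on an object; "force" is the grip in N (left out, the last holds). Time passes only in rows, so rows that repeat a pose let the fingers close. It gives the time, the measured TCP pose, the force, the opening and the grip force at its end, in the units of the state.
- manip.get_obs(): the state, without advancing time (a new reading comes with each control period).
- camera(name): name is "scene" or "side" or "wrist"; returns a dict with "img" (384x512x3 uint8, red, green, blue), "depth" (384x512 float32, m along the optical axis (not along the pixel's ray), 0 where there is no reading), "vertical_fov" (degrees; the focal length in pixels is half the picture's height over the tangent of half this angle, whatever the lens; pixels are square), "cx", "cy" (the principal point, pixels), "R" (3x3) and "t" (3): a world point X has camera coordinates R X + t. Camera axes: x right, y down, z forward; pixel columns grow to the right and rows downward; lengths in m; the calibration is good to about 2 mm. A picture is of the moment at which its call begins.
- ticket.hand_in(): hands the job in; it is judged then, once.
Trained networks look in a picture, given as the dict that the camera call returned (one of the last four; its "shot" number tells which), for a name from the list of things; names that differ only in an ending like _2 or _b are one class to them, and where a whole thing is asked for, a point or a joint stands for the part that bears it (a point fixed in the world has none). Each returns a list of dicts, best first, with "conf" (0 to 1); they miss things now and then, are a little off and sometimes report something else, mostly with a low value. They report only what shows in the picture. A call takes as long as a camera call. They do not tell look-alikes from the thing itself.
- boxes_of(query, picture): "position" ([x, y, z] in m, in world coordinates, good to about 4 mm: the middle of the surface that is visible of it).
- outline_of(query, picture): "region" (384x512 bool, what is visible of it).
The state is a dict: "clock": time; "joint_pos": joint angles; "joint_velocities": joint speeds; "tau": joint torques, N m; "position": TCP position; "ee_rot": TCP orientation; "ft_force": force on the tool from outside, world axes, zero at the start; "torque": the same for the moment, N m; "grip_width": opening from 0.0 (shut) to 1.0 (fully open); "grasp_force": force on a finger pad.
Only numpy, scipy, OpenCV 4.12 (cv2) and the standard library are available. Lean on these libraries where they do the work, as an engineer would, in place of code of your own. Each camera call takes 0.05 s, during which the arm holds its last target. There are 200 camera calls.

## Working session

There is one attempt and no reset: what is moved stays moved. The work goes in short steps, Python scripts to look and compute and a tool call to move; the robot and the scene stay as the last step left them, time stands still between calls to the robot, and variables do not carry over. Pictures are saved under pics/ and viewed, at most 10 in all, crops included, and the job is handed in when it is done.

Besides the shell and the picture viewer there is one more tool, called after "Request:" in YAML: its name, and indented under it one key for each argument. carry_out: Moves the arm, as the interface text tells. Its arguments: {"type":"object","properties":{"deltas":{"type":"array","items":{"type":"array","items":{"type":"number"}}},"force":{"type":"number"}},"required":["deltas"]}

```bash
mkdir -p pics; cat > h.py <<'E'
import numpy as np, cv2
from workcell import manip, camera, ticket, boxes_of, outline_of
def f(c): return c["img"].shape[0]/2/np.tan(np.radians(c["vertical_fov"])/2)
def world(c,mask):
    v,u=np.nonzero(mask&(c["depth"]>0)); z=c["depth"][v,u]
    P=np.stack([(u-c["cx"])/f(c)*z,(v-c["cy"])/f(c)*z,z],1)
    return (P-c["t"])@c["R"]
def save(c,n): cv2.imwrite("pics/"+n,c["img"][:,:,::-1])
E
python3 - <<'E'
from h import *
for n in ["scene","side"]:
    c=camera(n); save(c,n+"0.png")
    for q in ["cover_edge","tare_top","on_top","off_top","balance","dish","ring_box","loupe","weight","capsule","jar"]:
        print(n,q,[(np.round(b["position"],3).tolist(),round(b["conf"],2)) for b in boxes_of(q,c)[:3]])
s=manip.get_obs();print(s["clock"],s["position"],s["ee_rot"])
E
```

```text
scene cover_edge [([0.648, -0.02, 0.114], 0.95)]
scene tare_top [([0.485, -0.164, 0.072], 0.38)]
scene on_top []
scene off_top [([0.464, -0.057, 0.066], 0.6)]
scene balance [([0.683, -0.068, 0.078], 0.65)]
scene dish [([0.684, -0.068, 0.082], 0.39)]
scene ring_box [([0.628, -0.261, 0.039], 0.85), ([0.644, -0.386, 0.04], 0.77)]
scene loupe [([0.522, -0.278, 0.022], 0.71)]
scene weight [([0.696, -0.254, 0.032], 0.71), ([0.648, -0.017, 0.113], 0.29)]
scene capsule []
scene jar [([0.364, -0.395, 0.039], 0.71)]
side cover_edge [([0.438, 0.053, 0.009], 0.45)]
side tare_top [([0.478, -0.158, 0.073], 0.41)]
side on_top [([0.465, -0.102, 0.067], 0.58)]
side off_top [([0.603, -0.254, 0.04], 0.69)]
side balance [([0.556, -0.046, 0.069], 0.89), ([0.466, -0.104, 0.07], 0.65)]
side dish []
side ring_box [([0.609, -0.254, 0.043], 0.89), ([0.626, -0.383, 0.037], 0.59)]
side loupe [([0.51, -0.272, 0.029], 0.52)]
side weight []
side capsule [([0.434, 0.051, 0.006], 0.74), ([0.603, -0.253, 0.042], 0.36)]
side jar [([0.341, -0.381, 0.045], 0.96)]
1.2 [6.25018407e-01 1.33822100e-05 2.53343701e-01] [7.07106402e-01 7.07107159e-01 3.28544220e-05 2.80982423e-05]
```

View pics/scene0.png

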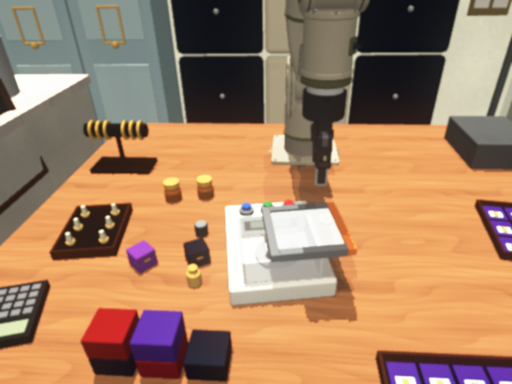

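View pics/side0.png

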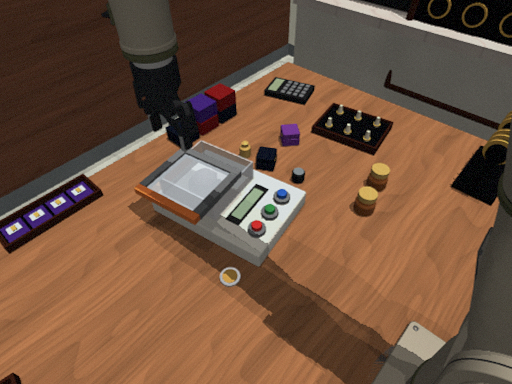

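Both views show the balance with blue/green/red keys at about (246,208)/(267,206)/(289,203) in the scene view and (282,195)/(270,211)/(257,227) in the side view. The cover is open towards +y, with its orange edge at about (345,235) in the scene view and (165,203) in the side view. The capsule is at (230,277) in the side view.

```bash
python3 - <<'E'
from h import *
for n in ["scene","side"]:
    c=camera(n); hsv=cv2.cvtColor(c["img"],cv2.COLOR_RGB2HSV); H,S,V=[hsv[...,i].astype(int) for i in range(3)]
    win={"scene":{"b":(238,202,256,216),"g":(258,200,276,212),"r":(280,196,300,208),"o":(325,195,360,260)},
         "side":{"b":(272,186,292,204),"g":(260,202,280,219),"r":(246,218,268,237),"o":(134,170,205,222)}}[n]
    hue={"b":(105,125),"g":(45,85),"r":(174,180),"o":(4,12)}
    for k,(x0,y0,x1,y1) in win.items():
        m=np.zeros(H.shape,bool); m[y0:y1,x0:x1]=True
        m&=(H>=hue[k][0])&(H<=hue[k][1])&(S>(200 if k=="o" else 120))
        if k=="r":
            m2=np.zeros(H.shape,bool); m2[y0:y1,x0:x1]=True; m|=m2&(H<4)&(S>150)
        P=world(c,m)
        if k=="o": P=P[(P[:,2]>.09)&(P[:,2]<.13)]
        print(n,k,len(P),P.mean(0).round(4) if len(P) else "",P.min(0).round(3) if len(P) else "",P.max(0).round(3) if len(P) else "")
        if k=="o" and len(P)>5:
            d=P[:,:2]-P[:,:2].mean(0); w=np.linalg.svd(d)[2][0]; print("edge dir deg",np.degrees(np.arctan2(w[1],w[0])))
            a=d@w; print("ends",P[a.argmin()].round(3),P[a.argmax()].round(3))
E
```

```text
scene b 31 [ 0.4813 -0.1634  0.0689] [ 0.473 -0.171  0.065] [ 0.487 -0.156  0.071]
scene g 17 [ 0.4686 -0.1109  0.0703] [ 0.462 -0.116  0.069] [ 0.478 -0.106  0.071]
scene r 22 [ 0.461  -0.056   0.0702] [ 0.455 -0.065  0.069] [ 0.469 -0.047  0.072]
scene o 0   
side b 77 [ 0.475  -0.1591  0.0666] [ 0.466 -0.179  0.055] [ 0.487 -0.149  0.071]
side g 81 [ 0.4653 -0.1051  0.0669] [ 0.456 -0.122  0.058] [ 0.479 -0.094  0.071]
side r 86 [ 0.4555 -0.0512  0.0673] [ 0.446 -0.068  0.058] [ 0.468 -0.041  0.071]
side o 143 [0.5967 0.0549 0.1158] [0.532 0.035 0.106] [0.692 0.078 0.12 ]
edge dir deg -169.2114833861702
ends [0.692 0.078 0.112] [0.532 0.046 0.119]
```

Request:
carry_out:
  deltas:
    - [0.3,-0.05,0,-0.2,-1]
    - [0.6,-0.1,0,-0.35,-1]
    - [0.75,-0.13,0,-0.35,-1]
    - [0.75,-0.13,0.2,-0.35,-1]
    - [0.75,-0.13,0.4,-0.35,-1]
    - [0.75,-0.13,0.6,-0.35,-1]
    - [0.75,-0.13,0.75,-0.35,-1]
    - [0.75,-0.13,0.84,-0.35,-1]
    - [0.75,-0.13,0.84,-0.35,-1]
    - [0.75,-0.13,0.84,-0.35,-1]
  force: 40

```text
clock: 2.55
position: [0.6061, 0.1127, 0.1284]
ee_rot: [0.639, 0.769, 0.001, 0.0]
ft_force: [-0.7, -0.5, -0.1]
grip_width: -0.001
grasp_force: 0.0
```

```bash
python3 - <<'E'
from h import *
c=camera("side"); cv2.imwrite("pics/side1.png",cv2.resize(c["img"][120:300,100:340,::-1],None,fx=3,fy=3))
s=manip.get_obs();print(s["clock"],s["position"].round(4) if hasattr(s["position"],"round") else s["position"],s["ee_rot"],s["ft_force"],s["grip_width"])
E
```

```text
2.6 [0.6062 0.1127 0.1285] [6.39457291e-01 7.68826071e-01 7.26413854e-04 5.63775420e-04] [0.56264178 0.47764325 0.15646822] -0.001893041309910538
```

View pics/side1.png

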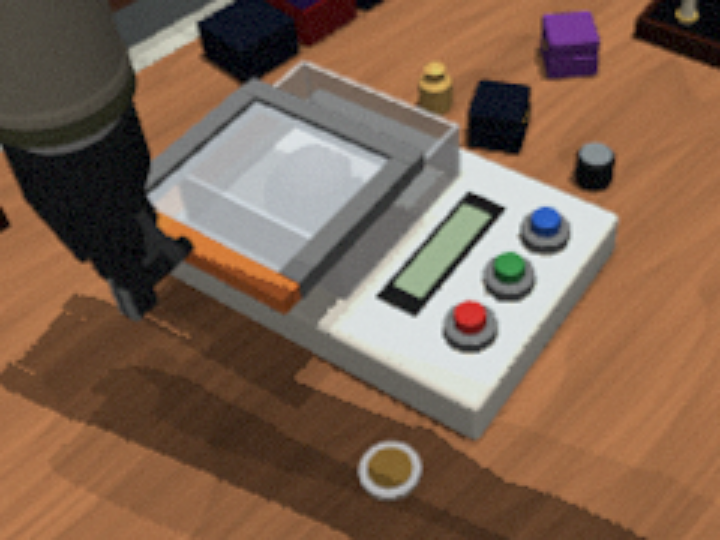

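The shut fingertips stand just clear of the orange edge (crop ~(130,300) versus edge ~(225,255)). I'll push along tool -x.

Request:
carry_out:
  deltas:
    - [-0.1,0,0.02,0,-1]
    - [-0.2,0,0.02,0,-1]
    - [-0.28,0,0.02,0,-1]
    - [-0.34,0,0.02,0,-1]
    - [-0.4,0,0.02,0,-1]
    - [-0.45,0,0.02,0,-1]
    - [-0.5,0,0.02,0,-1]
    - [-0.54,0,0.02,0,-1]
    - [-0.57,0,0.02,0,-1]
    - [-0.59,0,0.02,0,-1]
    - [-0.59,0,0.02,0,-1]

```text
clock: 3.98
position: [0.6219, 0.0251, 0.1244]
ee_rot: [0.64, 0.769, 0.0, 0.0]
ft_force: [0.2, -0.2, 0.1]
grip_width: -0.002
grasp_force: 0.0
```

Request:
carry_out:
  deltas:
    - [-0.01,0,0,0,-1]
    - [-0.02,0,0,0,-1]
    - [-0.03,0,0,0,-1]
    - [-0.04,0,0,0,-1]
    - [-0.05,0,0,0,-1]
    - [-0.05,0,0,0,-1]

```text
clock: 4.72
position: [0.6231, 0.0178, 0.1244]
ee_rot: [0.64, 0.769, -0.0, 0.0]
ft_force: [0.6, 0.5, -0.2]
grip_width: -0.003
grasp_force: 0.3
```

Request:
carry_out:
  deltas:
    - [-0.01,0,0,0,-1]
    - [-0.02,0,0,0,-1]
    - [-0.03,0,0,0,-1]
    - [-0.04,0,0,0,-1]
    - [-0.04,0,0,0,-1]

```text
clock: 5.35
position: [0.6236, 0.0152, 0.1244]
ee_rot: [0.639, 0.77, 0.001, -0.001]
ft_force: [-3.4, 8.9, 2.3]
grip_width: -0.001
grasp_force: 4.9
```

```bash
python3 - <<'E'
from h import *
c=camera("side"); cv2.imwrite("pics/side2.png",cv2.resize(c["img"][120:300,100:340,::-1],None,fx=3,fy=3))
E
```

```text
(no output)
```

View pics/side2.png

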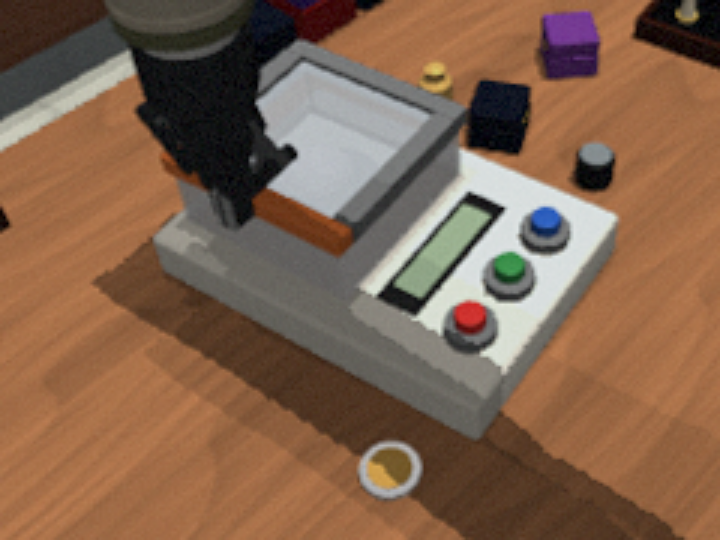

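Cover now sits square on the shield and the stop pushes back with about 9 N, so it is shut. Retreat, lift, and go above the blue key.

Request:
carry_out:
  deltas:
    - [0.05,0,0,0,-1]
    - [0.13,0,0,0,-1]
    - [0.13,0,-0.2,0,-1]
    - [0.13,0,-0.45,0,-1]
    - [0.13,0,-0.67,0,-1]
    - [0.0,-0.2,-0.67,0,-1]
    - [-0.2,-0.5,-0.67,0,-1]
    - [-0.4,-0.8,-0.67,0,-1]
    - [-0.6,-1,-0.67,0,-1]
    - [-0.8,-1,-0.67,0,-1]
    - [-0.8,-1,-0.67,0,-1]
    - [-0.8,-1,-0.67,0,-1]

```text
clock: 6.9
position: [0.4986, -0.1323, 0.2247]
ee_rot: [0.639, 0.769, 0.0, -0.0]
ft_force: [-0.5, 0.8, -0.7]
grip_width: -0.002
grasp_force: 0.0
```

```bash
python3 - <<'E'
from h import *
s=manip.get_obs(); print(s["clock"],s["position"],s["ft_force"])
for n in ["wrist","scene","side"]:
    c=camera(n)
    if n=="wrist": save(c,"wrist1.png")
    hsv=cv2.cvtColor(c["img"],cv2.COLOR_RGB2HSV); H,S,V=[hsv[...,i].astype(int) for i in range(3)]
    for k,m in {"b":(H>100)&(H<128)&(S>120),"g":(H>=45)&(H<=85)&(S>100),"r":((H>174)|(H<4))&(S>140)}.items():
        P=world(c,m); P=P[(P[:,2]>.066)&(P[:,2]<.074)&(P[:,0]<.51)&(P[:,0]>.42)&(P[:,1]>-.2)&(P[:,1]<0)]
        if len(P)>3: print(n,k,len(P),P.mean(0).round(4),((P.min(0)+P.max(0))/2).round(4),np.ptp(P,axis=0).round(3))
    if n!="wrist": print(n,boxes_of("cover_edge",c)[:1])
E
```

```text
6.9 [ 0.49858126 -0.13225238  0.22474267] [-0.47641925  0.84869627 -0.7090941 ]
wrist b 540 [ 0.4785 -0.1632  0.0681] [ 0.4783 -0.1634  0.0682] [0.022 0.023 0.004]
wrist g 624 [ 0.4691 -0.1095  0.068 ] [ 0.4688 -0.1098  0.0681] [0.023 0.023 0.004]
wrist r 733 [ 0.4597 -0.0558  0.068 ] [ 0.4595 -0.0558  0.0685] [0.023 0.023 0.005]
scene b 26 [ 0.4808 -0.164   0.07  ] [ 0.4805 -0.1637  0.0705] [0.015 0.016 0.006]
scene g 16 [ 0.4701 -0.1106  0.0695] [ 0.4703 -0.1107  0.0694] [0.011 0.015 0.003]
scene r 25 [ 0.4611 -0.0562  0.07  ] [ 0.4597 -0.056   0.0702] [0.018 0.018 0.004]
scene [{'position': [0.6554, -0.0779, 0.1138], 'conf': 0.9}]
side b 54 [ 0.4764 -0.1595  0.068 ] [ 0.4762 -0.1587  0.0681] [0.022 0.021 0.004]
side g 61 [ 0.4667 -0.1056  0.0683] [ 0.4675 -0.1056  0.0684] [0.022 0.022 0.005]
side r 72 [ 0.4569 -0.0518  0.0684] [ 0.4581 -0.0523  0.069 ] [0.022 0.022 0.006]
side [{'position': [0.6287, -0.066, 0.112], 'conf': 0.84}]
```

View pics/wrist1.png

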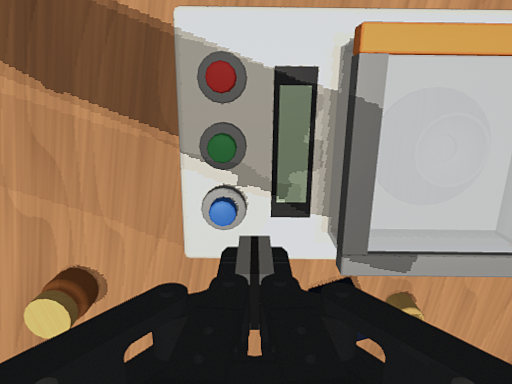

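Wrist view: red (221,76), green (221,147), blue (223,210), the cover frame square over the shield on the right. Next, go just above the blue key.

Request:
carry_out:
  deltas:
    - [-0.177,-0.172,0,0,-1]
    - [-0.177,-0.172,0.2,0,-1]
    - [-0.177,-0.172,0.45,0,-1]
    - [-0.177,-0.172,0.65,0,-1]
    - [-0.177,-0.172,0.8,0,-1]
    - [-0.177,-0.172,0.84,0,-1]
    - [-0.177,-0.172,0.84,0,-1]
    - [-0.177,-0.172,0.84,0,-1]

```text
clock: 8.15
position: [0.4786, -0.164, 0.0999]
ee_rot: [0.639, 0.769, 0.0, 0.001]
ft_force: [0.1, 0.6, -0.2]
grip_width: -0.002
grasp_force: 0.0
```

```bash
python3 - <<'E'
from h import *
s=manip.get_obs(); print(s["clock"],s["position"],s["ft_force"])
c=camera("side"); a=cv2.resize(c["img"][150:250,220:340,::-1],None,fx=4,fy=4)
cv2.imwrite("pics/side3.png",a)
E
```

```text
8.15 [ 0.47863218 -0.16402765  0.09985097] [ 0.08896769  0.58529998 -0.171404  ]
```

View pics/side3.png

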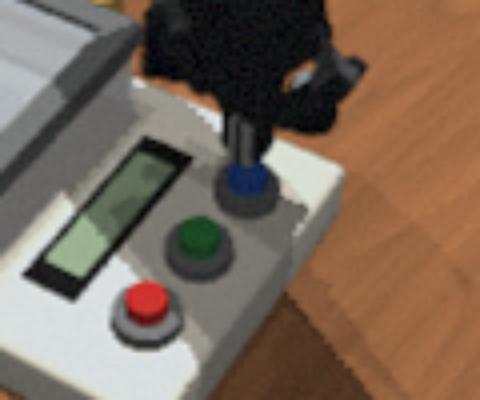

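The fingertips (crop ~(240,150)) stand over the blue key's centre. Press in small steps.

Request:
carry_out:
  deltas:
    - [0,0,0.03,0,-1]
    - [0,0,0.05,0,-1]
    - [0,0,0.065,0,-1]
    - [0,0,0.08,0,-1]
    - [0,0,0.09,0,-1]
    - [0,0,0.09,0,-1]

```text
clock: 8.95
position: [0.478, -0.1639, 0.0855]
ee_rot: [0.639, 0.769, 0.0, 0.0]
ft_force: [-1.6, 0.6, 5.9]
grip_width: 0.001
grasp_force: 3.1
```

Request:
carry_out:
  deltas:
    - [0,0,0.007,0,-1]
    - [0,0,0.007,0,-1]
    - [0,0,0.007,0,-1]

```text
clock: 9.32
position: [0.478, -0.1639, 0.0846]
ee_rot: [0.639, 0.769, 0.0, 0.0]
ft_force: [-2.4, 0.4, 6.4]
grip_width: -0.003
grasp_force: 3.4
```

Request:
carry_out:
  deltas:
    - [0,0,-0.03,0,-1]
    - [0,0,-0.08,0,-1]
    - [0,0,-0.2,0,-1]
    - [0,0,-0.4,0,-1]
    - [0,0,-0.6,0,-1]
    - [0,0,-0.8,0,-1]
    - [0,0,-0.8,0,-1]
    - [0,0,-0.8,0,-1]

```text
clock: 10.32
position: [0.4776, -0.1638, 0.2037]
ee_rot: [0.639, 0.769, -0.0, -0.0]
ft_force: [-0.2, -0.4, 0.4]
grip_width: 0.003
grasp_force: 0.0
```

```bash
python3 - <<'E'
from h import *
c=camera("side"); cv2.imwrite("pics/side4.png",cv2.resize(c["img"][120:300,100:340,::-1],None,fx=3,fy=3))
hsv=cv2.cvtColor(c["img"],cv2.COLOR_RGB2HSV); H,S=hsv[...,0].astype(int),hsv[...,1]
P=world(c,(H>=4)&(H<=12)&(S>200)); P=P[(P[:,2]>.095)&(P[:,2]<.13)&(P[:,0]>.5)]
g=(P[:,:2]-[.640,-.076])@np.array([-.182,.983]); print(len(P),np.percentile(g,[5,50,95]))
for q in ["ring_box","loupe","capsule","jar"]: print(q,[np.round(b["position"],3).tolist() for b in boxes_of(q,c)[:2]])
E
```

```text
58 [0.08194399 0.08379023 0.08465188]
ring_box [[0.607, -0.252, 0.04]]
loupe [[0.508, -0.272, 0.028]]
capsule [[0.435, 0.053, 0.007]]
jar [[0.342, -0.38, 0.044], [0.327, -0.288, 0.044]]
```

View pics/side4.png

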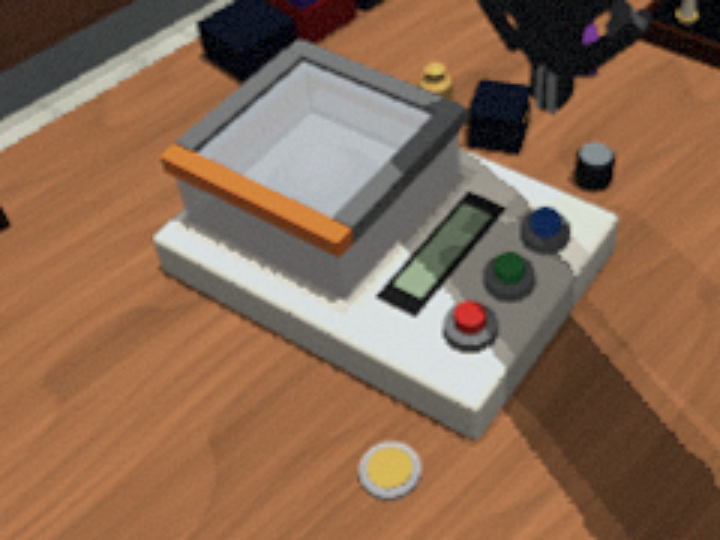

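The cover is shut with its edge at 0.084 m (0.085 m is fully shut). All three keys are up, the loose things haven't moved, and the arm is clear.

```bash
python3 -c "
from workcell import ticket
print(ticket.hand_in())"
```

```text
the job is handed in; nothing more can be done
None
```

The cover is pushed fully shut, the blue tare key was pressed at about 6.4 N and came back up, the arm is clear of everything, and the job is handed in; no verdict was returned.

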